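# Close up the bench steriliser

### The arm

A 7-joint arm with a two-finger parallel gripper is mounted at the origin on a cart in front of the work surface, level with it; the furniture and walls round the work are solid. World frame = base frame: x ahead of the robot, y to its left, z up, the work surface at z = 0. Lengths are in m, angles in rad, forces in N, time in s.
With the tool pointing down it reaches from about 0.425 to 0.8 m from the base axis. Payload 8.3 kg.
Tool frame: the origin (TCP) lies midway between the tips of the shut fingers; the grasp point (between the pads) lies 19 mm behind it; z points along the fingers, y is the line along which they close (so a half turn about z gives the same grasp; the last joint's range is limited). The gripper opens to 85 mm and grips with 20 to 120 N. Pads are 22 mm wide; open, the fingers measure 114 mm over their backs; the gripper's body (76 mm by 85 mm) begins 54 mm behind the grasp point. The pads swing forward as they close: fully open they stand 13 mm farther back than shut.
Start: joints at [1.201, 0.383, 0.016, 1.37, -0.006, 1.388, -0.046], TCP at [0.189, -0.596, 0.231] pointing down, gripper open.
Joint ranges: [-2.95, 2.95], [-0.25, 2.06], [-1.52, 1.56], [0.18, 2.33], [-1.44, 4.58], [0.02, 2.06], [-3.01, 3.01]. Speed limits (rad/s): [2.39, 2.39, 3.01, 3.01, 3.14, 3.14, 3.14].

### API

Orientations are given as a unit quaternion [w, x, y, z].
In Python, from station import monitor, eyes, r gives the robot as it stands. The module is installed in compiled form; this text tells all that it offers.
- The arm moves only by the shell command python3 -m pendant 'ROWS'. ROWS is JSON, a list of rows, each a list of 5 numbers: the shift along the tool's x, y, z in mm, then the turn about the tool's z in rad, then the closure, from 0 (fully open) to 1 (shut). In form: [[x, y, z, turn, hand], ...]. A call has 1 to 20 rows; each row shifts and turns the commanded pose from where the row before left it, along the tool's axes as they then stand; what a row does not reach is not made up. A row lasts 1/12 s, in which the tool goes at most 41.7 mm and 7.16 degrees, less where a joint would pass 70% of its speed; a pose out of reach is approached as far as the arm can. A call is refused whole if a number of a shift passes 41.7 or a number of a turn 0.125, either way. A call with a gripper value outside its range is refused whole. The fingers move at their own pace and stop on an object; the grip force is fixed at half the most. Time passes only in rows, so rows that do not move let the fingers close. It gives the time, the measured TCP pose, the force, the opening and the grip force at its end, in the units of the state.
- monitor.get_obs(): the state, without advancing time (a new reading comes with each control period).
- eyes.grab_frame(name): name is "scene" or "top" or "wrist"; returns a dict with "pixels" (384x512x3 uint8, red, green, blue), "intrinsics" (3x3 intrinsics, pixels), "R" (3x3) and "t" (3): a world point X has camera coordinates R X + t; the wrist camera has in their place "T_tool_cam" (4x4, takes a point from camera to tool coordinates, whose origin is the TCP and whose axes are the flange's). Camera axes: x right, y down, z forward; pixel columns grow to the right and rows downward; lengths in m; the calibration is good to about 2 mm. A picture is of the moment at which its call begins: read the wrist's pose just before it. There is no depth.
- r.sign_off(): hands the job in; it is judged then, once.
The state is a dict: "time_s": time; "qpos": joint angles; "qvel": joint speeds; "effort": joint torques, N m; "tcp_pos": TCP position; "eef_rot": TCP orientation; "contact_force": force on the tool from outside, world axes, zero at the start; "moment": the same for the moment, N m; "finger_gap": finger opening in m; "finger_force": force on a finger pad.
Only numpy, scipy, OpenCV 4.12 (cv2) and the standard library are available. Lean on these libraries where they do the work, as an engineer would, in place of code of your own. Each camera call takes 0.05 s, during which the arm holds its last target. There are 200 camera calls.

### The job

Close up the bench steriliser by pushing with a fingertip, gripping nothing: push the four-armed wheel on its lid round clockwise (seen from above) until the long pointed arm points at the raised rib on the lid, and only then push the vent lever clockwise a quarter turn, fully home against its stop. Push gently, leave the steriliser standing where it is, and do not disturb the things around it.

Things in the scene. Friction and masses are not known exactly. Their poses are not given: they have to be found in the camera images.
- steriliser: Round steel bench steriliser, loose, about 6 kg. Origin: centre of its underside, z up; -x points to the lid's raised rib (roughly to the robot), -y to the vent. Lid: 150 mm radius, flat middle (to 110 mm) 134 mm high. A flat gauge, 19 mm radius, top 151 mm high, stands 118 mm from the centre toward +y. Carrying handles at +y and -y reach 164 mm from the centre, 75 mm high.
- wheel_hub (a point): Axis of the lid wheel, at the lid's centre, at mid height of its arms (168 mm above the surface). Hub: 22 mm radius, top 19 mm above this point. Four level round arms 12 mm thick, 90 degrees apart, 28 mm clear above the lid: three short with ball ends (83 mm from axis to end), one long with a dark pointed tip.
- pointer_tip (a point): Tip of the long pointed arm of the wheel, 104 mm from the wheel's axis, at arm height.
- wheel (a joint): Angle of the lid wheel, rad, growing clockwise seen from above; stops at 0 and 2.6. At 2.0 the pointed arm points exactly at the rib; it starts at 0.3 to 1.2. It stays where it is left; friction about 0.35 N m (5 to 6 N at 65 mm from the axis).
- rib (a point): Middle of the top of the raised index rib on the lid, 126 mm from the wheel's axis; the rib is a dark steel bar 42 mm long (radially), 7 mm wide, standing 8 mm high, its top 137 mm above the work surface.
- vent_pivot (a point): Axis of the vent lever, 128 mm from the wheel's axis at the edge of the lid, at mid height of the lever (168 mm above the work surface). Lever hub: 13 mm radius, its top 10 mm above this point. A brass outlet stub of 5 mm radius, its top 147 mm high, points outward below it, ending 32 mm from this axis.
- vent_tip (a point): Centre of the small ball (8 mm radius) at the free end of the vent lever, 60 mm from the pivot; the lever is a level round bar 11 mm thick.
- vent_lever (a joint): Angle of the vent lever, rad, growing clockwise seen from above. 0 = open: it points straight outward from the lid over the outlet stub; 1.57 = closed, a stop: it lies across the outlet, pointing the same way as the rib (-x of the steriliser). Starts at 0 to 0.3, stays where left; friction about 0.15 N m (3 N at 46 mm from the pivot).
- kidney_dish: Shallow steel kidney dish, 95x201x33 mm, right of the steriliser; leave alone. Origin: centre of its underside.
- measuring_jug: Clear measuring jug, 84 mm across, 167 mm high, behind right of the steriliser; leave alone. Origin: centre of its underside.
- cassette: Perforated steel instrument cassette, 86x171x29 mm, left of the steriliser; leave alone. Origin: centre of its underside.
- bench_timer: Round bench timer, 66 mm across, 44 mm high, at the right front edge of the surface; leave alone. Origin: centre of its underside.

How it is judged:
By the outcome, as a careful person would: the job done as asked, in the order asked, and still so for the second after the job is handed in, with the robot touching nothing.
It also fails if it takes over 51 s, if anything falls off the work surface, if the arm or the gripper's body presses on something with over 40 N, if the wrist force passes 120 N, or if a joint passes its speed limit or range.

## Working session

There is one attempt and no reset: what is moved stays moved. The work goes in short steps, Python scripts to look and compute and a shell command to move; the robot and the scene stay as the last step left them, time stands still between calls to the robot, and variables do not carry over. Pictures are saved under pics/ and viewed, at most 10 in all, crops included, and the job is handed in when it is done.

```bash
mkdir -p pics; python3 - <<'E'
from station import monitor, eyes
import cv2,numpy as np
o=monitor.get_obs();print(o['time_s'],o['tcp_pos'],o['eef_rot'],o['finger_gap'])
for n in('top','scene'):
    f=eyes.grab_frame(n);cv2.imwrite(f'pics/{n}0.png',cv2.resize(f['pixels'][:,:,::-1],None,fx=1.5,fy=1.5,interpolation=cv2.INTER_CUBIC));print(n,f['intrinsics'],f['R'],f['t'])
E
```

```text
0.0 [ 0.18862417 -0.59533861  0.23027569] [-9.52713824e-04  9.88255568e-01  1.52807060e-01 -1.62436083e-04] 0.08503055634120033
top [[375.28072506   0.         255.75688037]
 [  0.         375.28072506 194.55056022]
 [  0.           0.           1.        ]] [[-0.02591653 -0.99902567 -0.03572168]
 [-0.99445714  0.02940751 -0.10094653]
 [ 0.10189867  0.0329075  -0.99425035]] [0.04646731 0.52881126 1.22565687]
scene [[460.74633001   0.         250.88942522]
 [  0.         460.74633001 184.38051637]
 [  0.           0.           1.        ]] [[ 0.42048503 -0.9072964   0.00236263]
 [-0.62777158 -0.2928178  -0.72122159]
 [ 0.65505357  0.30177969 -0.69270039]] [-0.22323839  0.41292854  1.42856049]
```

View pics/top0.png

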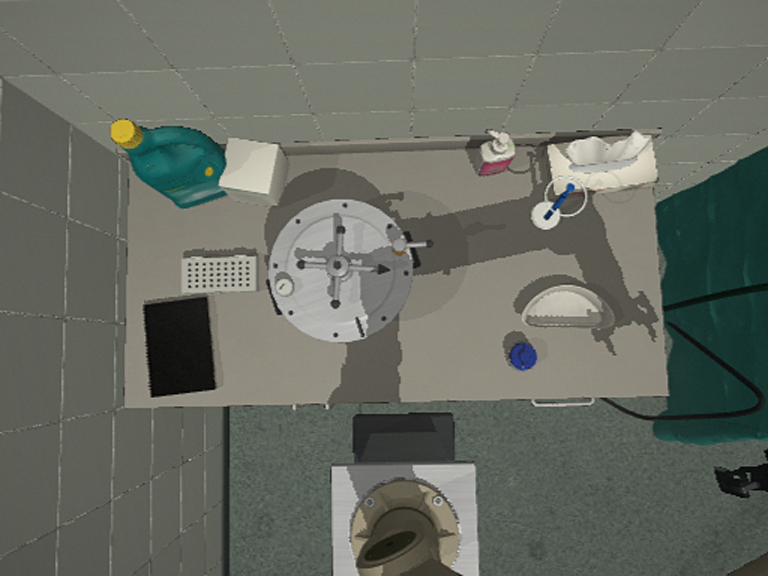

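View pics/scene0.png

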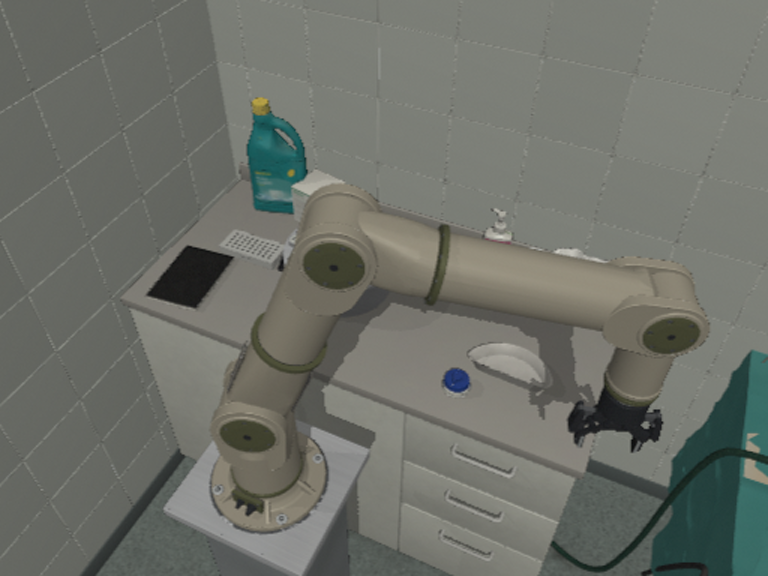

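The top view shows the hub near (337,266), the pointer tip at (388,269), the rib at (361,326), the vent pivot at (400,244) and the vent tip at (430,244). The arm blocks the steriliser in the scene view. I'll enlarge the top picture.

```bash
python3 - <<'E'
from station import eyes
import cv2
p=eyes.grab_frame('top')['pixels'][:,:,::-1]
cv2.imwrite('pics/top1.png',cv2.resize(p[125:235,170:310],None,fx=5,fy=5,interpolation=cv2.INTER_CUBIC))
E
```

```text
(no output)
```

View pics/top1.png

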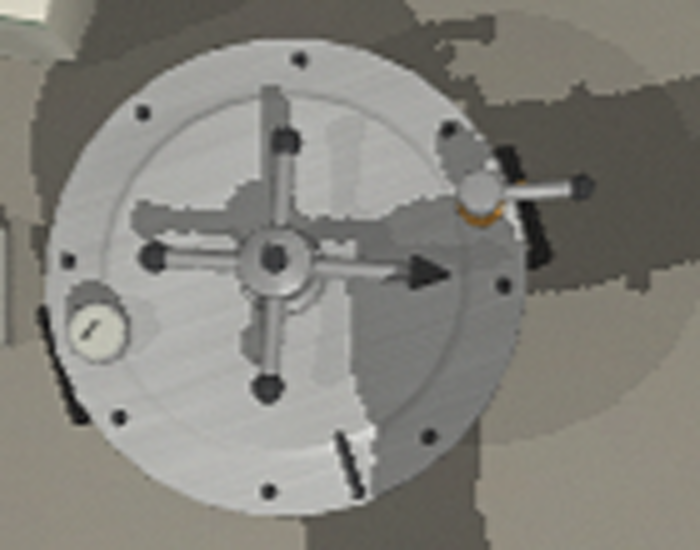

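In the crop, the hub top is at (275,258), pointer tip (450,274), balls (286,140), (152,257) and (268,388). The rib centre is at (349,465), its ends (341,434) and (358,495), the vent pivot at (482,190) and the vent ball at (583,187).

```bash
cat > h.py <<'E'
import numpy as np
from station import eyes
def rays(px,z,f,x0=170,y0=125,s=5):
    K,R,t=f['intrinsics'],np.array(f['R']),np.array(f['t']);c=-R.T@t;out=[]
    for (u,v),zz in zip(px,z):
        d=R.T@np.linalg.inv(K)@[x0+(u+.5)/s-.5,y0+(v+.5)/s-.5,1]
        out.append(c+d*(zz-c[2])/d[2])
    return np.array(out)
E
python3 - <<'E'
from h import *
f=eyes.grab_frame('top')
P=rays([(275,258),(450,274),(286,140),(152,257),(268,388),(349,465),(341,434),(358,495),(482,190),(583,187)],[.187,.168,.168,.168,.168,.137,.137,.137,.178,.168],f)
print(P.round(4)); 
h=(P[2]+P[4])/2; print('hub',h,(P[3]+0)[:2])
for i in range(len(P)):
    d=P[i]-P[0];print(i,np.hypot(*d[:2]).round(4),np.degrees(np.arctan2(d[1],d[0])).round(1))
d=P[9]-P[8];print(np.hypot(*d[:2]),np.degrees(np.arctan2(d[1],d[0])))
print(eyes.grab_frame('wrist')['T_tool_cam'])
E
```

```text
[[ 0.5704  0.1166  0.187 ]
 [ 0.5604  0.0145  0.168 ]
 [ 0.6448  0.1109  0.168 ]
 [ 0.5763  0.1927  0.168 ]
 [ 0.4956  0.1243  0.168 ]
 [ 0.4499  0.0796  0.137 ]
 [ 0.4689  0.0841  0.137 ]
 [ 0.4316  0.0745  0.137 ]
 [ 0.6086 -0.006   0.178 ]
 [ 0.6103 -0.0662  0.168 ]]
hub [0.57017077 0.11760881 0.168     ] [0.57625722 0.19266903]
0 0.0 0.0
1 0.1025 -95.6
2 0.0746 -4.4
3 0.0763 85.6
4 0.0752 174.1
5 0.126 -162.9
6 0.1066 -162.2
7 0.145 -163.1
8 0.1284 -72.7
9 0.1871 -77.7
0.060205407446348225 -88.35274535383203
[[ 9.18112567e-04 -9.54308821e-01 -2.98820734e-01  7.56353850e-02]
 [ 9.99999203e-01  1.13515183e-03 -5.52751359e-04 -3.39172812e-04]
 [ 8.66702400e-04 -2.98819988e-01  9.54309103e-01 -1.42931284e-01]
 [ 0.00000000e+00  0.00000000e+00  0.00000000e+00  1.00000000e+00]]
```

Distances match the given geometry, so the estimates are good. The hub is at (0.570,0.117) and the pointer at -95.4°, 67.5° short of the rib at -162.9°. The vent pivot is at (0.609,-0.006) with its lever at -88.4°. I'll move above the wheel, behind the pointed arm, with the fingers shut.

```bash
python3 -m pendant '[[10,-8,-5,0,1],[20,-17,-5,0,1],[29,-24.6,0,0,1],[29,-24.6,0,0,1],[29,-24.6,0,0,1],[29,-24.6,0,0,1],[29,-24.6,0,0,1],[29,-24.6,0,0,1],[29,-24.6,0,0,1],[29,-24.6,0,0,1],[29,-24.6,0,0,1],[29,-24.6,0,0,1],[29,-24.6,0,0,1],[29,-24.6,0,0,1],[29,-24.6,0,0,1],[29,-24.6,0,0,1],[29,-24.6,0,0,1],[29,-24.6,0,0,1],[29,-24.6,0,0,1],[29,-24.6,0,0,1]]'
python3 -m pendant '[[20,-17,0,-0.1,1],[9,-7.8,0,-0.1,1],[0,0,0,-0.1,1],[0,0,0,-0.1,1],[0,0,0,0,1],[0,0,0,0,1]]'
```

```text
time_s: 1.92
tcp_pos: [0.574, 0.0194, 0.242]
eef_rot: [0.0, 0.988, 0.153, 0.0]
contact_force: [0.2, -0.1, 0.3]
finger_gap: 0.0
finger_force: 0.0
time_s: 2.42
tcp_pos: [0.5924, 0.0504, 0.2416]
eef_rot: [0.0, 0.939, 0.345, 0.0]
contact_force: [-0.8, 0.6, -0.3]
finger_gap: -0.0002
finger_force: 0.0
```

The turn sign was reversed: a positive turn is clockwise. I'll turn +0.8 and descend.

```bash
python3 -m pendant '[[0,0,0,0.1,1],[0,0,0,0.1,1],[0,0,0,0.1,1],[0,0,0,0.1,1],[0,0,0,0.1,1],[0,0,0,0.1,1],[0,0,0,0.1,1],[0,0,0,0.1,1],[0,0,15,0,1],[0,0,15,0,1],[0,0,15,0,1],[0,0,15,0,1],[0,0,15,0,1],[0,0,10,0,1],[0,0,4,0,1],[0,0,0,0,1],[0,0,0,0,1]]'; python3 -c "
from station import monitor,eyes
import cv2
o=monitor.get_obs();print(o['tcp_pos'],o['eef_rot'])
cv2.imwrite('pics/w1.png',eyes.grab_frame('wrist')['pixels'][:,:,::-1])"
```

```text
time_s: 3.83
tcp_pos: [0.5931, 0.05, 0.153]
eef_rot: [-0.0, 0.999, -0.047, 0.0]
contact_force: [0.3, 0.3, 0.1]
finger_gap: 0.0002
finger_force: 0.0
[0.59306429 0.0499598  0.15302043] [-9.27883654e-05  9.98891907e-01 -4.70617920e-02  3.70245826e-04]
```

View pics/w1.png

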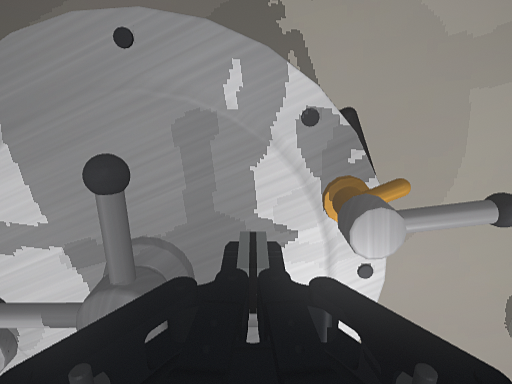

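The fingertip sits clear behind the pointed arm; the short arm is at (110,230) and the vent lever at (440,220). I'll approach and then push through the arc.

```bash
python3 -m pendant '[[-4,0,0,0,1],[-4,0,0,0,1],[-3,0,0,0,1],[-2,0,0,0,1],[-1,0,0,0,1],[-1.6,0.3,0,0.025,1],[-3.27,0.77,0,0.05,1],[-3.27,0.77,0,0.05,1],[-3.27,0.77,0,0.05,1],[-3.27,0.77,0,0.05,1],[0,0,0,0,1]]'
python3 -m pendant '[[-3.27,0.77,0,0.05,1],[-3.27,0.77,0,0.05,1],[-3.27,0.77,0,0.05,1],[-3.27,0.77,0,0.05,1],[-3.27,0.77,0,0.05,1],[-3.27,0.77,0,0.05,1],[-3.27,0.77,0,0.05,1],[-3.27,0.77,0,0.05,1],[-3.27,0.77,0,0.05,1],[-3.27,0.77,0,0.05,1],[-3.27,0.77,0,0.05,1],[-3.27,0.77,0,0.05,1],[-3.27,0.77,0,0.05,1],[0,0,0,0,1],[0,0,0,0,1]]'
python3 -c "
from station import eyes
import cv2
p=eyes.grab_frame('top')['pixels'][:,:,::-1]
cv2.imwrite('pics/top2.png',cv2.resize(p[125:235,170:310],None,fx=5,fy=5,interpolation=cv2.INTER_CUBIC))"
```

```text
time_s: 4.8
tcp_pos: [0.5645, 0.0504, 0.1528]
eef_rot: [-0.0, 0.987, -0.16, 0.001]
contact_force: [3.5, 0.5, -0.4]
finger_gap: 0.0001
finger_force: 1.8
time_s: 6.05
tcp_pos: [0.5248, 0.0663, 0.1528]
eef_rot: [-0.0, 0.885, -0.465, 0.001]
contact_force: [4.5, -1.4, 1.1]
finger_gap: 0.0001
finger_force: 1.6
```

View pics/top2.png

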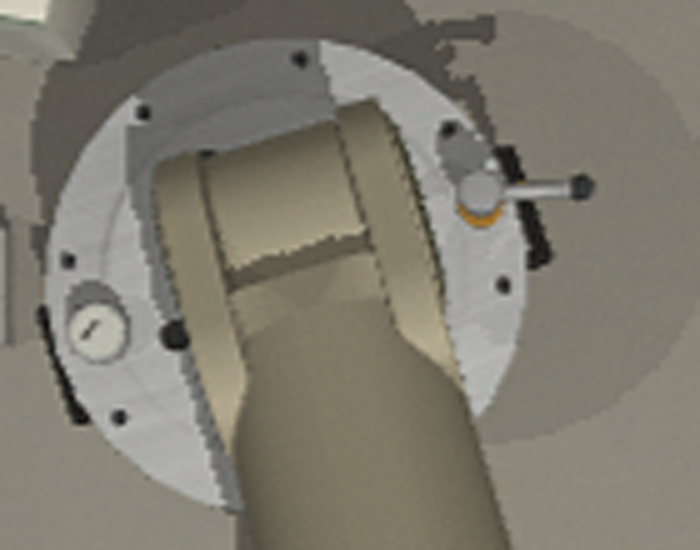

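The arm hides the wheel except one ball, at (175,335). The lid and vent have not moved. I'll work out the angle from that ball.

```bash
python3 - <<'E'
from h import *
f=eyes.grab_frame('top')
b=rays([(175,335)],[.168],f)[0];d=b[:2]-[.5702,.1170]
print(b,np.hypot(*d),np.degrees(np.arctan2(d[1],d[0])))
E
```

```text
[0.52885239 0.17939311 0.168     ] 0.07485001340122184 123.53224208649357
```

```bash
python3 -m pendant '[[-3.27,0.77,0,0.05,1],[-3.27,0.77,0,0.05,1],[-3.27,0.77,0,0.05,1],[-3.27,0.77,0,0.05,1],[-2.6,0.65,0,0.04,1],[-1.3,0.33,0,0.02,1],[-0.65,0.17,0,0.01,1],[0,0,0,0,1],[0,0,0,0,1],[4,0,0,0,1],[6,0,0,0,1],[6,0,0,0,1],[0,0,-15,0,1],[0,0,-25,0,1],[0,0,-30,0,1],[0,0,-15,0,1],[0,0,0,0,1]]'
python3 -c "
from station import monitor,eyes
import cv2
o=monitor.get_obs();print(list(o['tcp_pos']),list(o['eef_rot']))
p=eyes.grab_frame('top')['pixels'][:,:,::-1]
w=eyes.grab_frame('wrist')['pixels'][:,:,::-1]
a=cv2.resize(p[125:235,170:310],None,fx=2.8,fy=2.8,interpolation=cv2.INTER_CUBIC)
import numpy as np
c=np.zeros((600,400,3),'u1');c[:a.shape[0],:a.shape[1]]=a[:,:400]
c[308:600+8]=cv2.resize(w,(400,300))[:292];cv2.imwrite('pics/c3.png',c)"
```

```text
time_s: 7.57
tcp_pos: [0.5194, 0.0644, 0.2409]
eef_rot: [-0.002, 0.817, -0.577, 0.002]
contact_force: [0.0, -0.1, 0.3]
finger_gap: -0.0004
finger_force: 0.0
[np.float64(0.5194139364015952), np.float64(0.06436794643252242), np.float64(0.24091178168956232)] [np.float64(-0.001802162816115834), np.float64(0.8165757525350362), np.float64(-0.577232881642177), np.float64(0.0017300092751720577)]
```

View pics/c3.png

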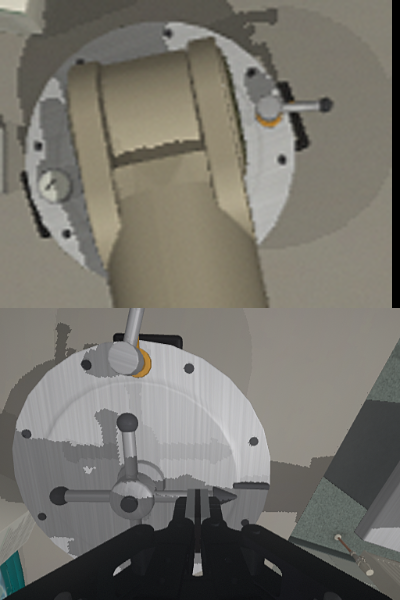

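The composite shows the pointer close to the rib, with the hand partly in the way. I'll move aside for a clear top view.

```bash
python3 -m pendant '[[15,2,0,0,1],[30,4,0,0,1],[38,4,0,0,1],[38,4,0,0,1],[38,4,0,0,1],[30,4,0,0,1],[20,2,0,0,1],[10,0,0,0,1],[0,0,0,0,1]]'
python3 -c "
from station import eyes
import cv2
p=eyes.grab_frame('top')['pixels'][:,:,::-1]
cv2.imwrite('pics/top4.png',cv2.resize(p[125:235,170:310],None,fx=5,fy=5,interpolation=cv2.INTER_CUBIC))"
```

```text
time_s: 8.42
tcp_pos: [0.5674, -0.1524, 0.2353]
eef_rot: [0.001, 0.816, -0.579, -0.001]
contact_force: [-0.3, 0.0, 0.4]
finger_gap: -0.0001
finger_force: 0.0
```

View pics/top4.png

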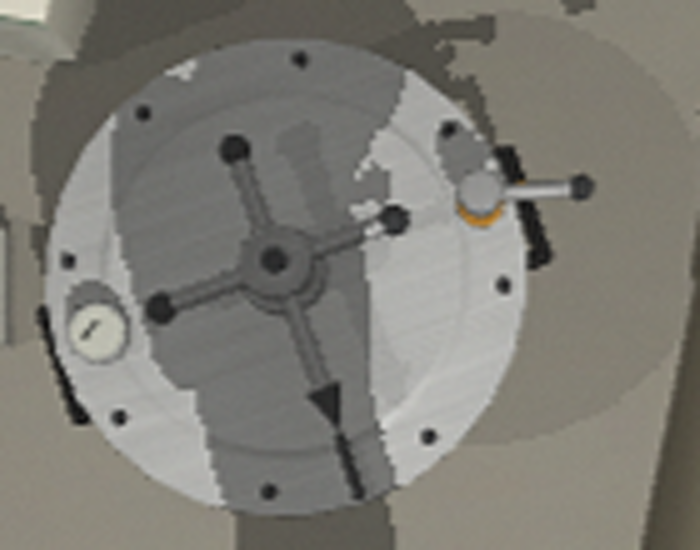

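The balls are at (234,149), (396,219) and (161,308), and the tip is at (336,428), next to the rib.

```bash
python3 - <<'E'
from h import *
f=eyes.grab_frame('top')
P=rays([(336,428),(234,149),(396,219),(161,308)],[.168]*4,f)
h=np.array([.5702,.117]);d=P[:,:2]-h
print(P.round(4),np.hypot(*d.T),np.degrees(np.arctan2(d[:,1],d[:,0])))
print('hub from balls',(P[2]+P[3])/2); a=P[2]-P[3];b=P[1]-P[0];print(np.degrees(np.arctan2(a[1],a[0])),np.degrees(np.arctan2(b[1],b[0])))
E
```

```text
[[0.4707 0.0844 0.168 ]
 [0.6403 0.1424 0.168 ]
 [0.5946 0.0459 0.168 ]
 [0.5453 0.1876 0.168 ]] [0.10472549 0.07457629 0.07518968 0.07485424] [-161.85609996   19.88422942  -71.07047584  109.41205353]
hub from balls [0.56995669 0.11673784 0.168     ]
-70.82975053310496 18.867737502435237
```

The pointer is at about -160.9°, some 1.9° short. I'll go back for a small final push.

```bash
python3 -m pendant '[[-15,-2,0,0,1],[-30,-4,0,0,1],[-38,-5,0,0,1],[-38,-5,0,0,1],[-38,-5,0,0,1],[-32,-4,0,0,1],[-20,-2.6,0,0,1],[-12,0,0,0.042,1],[0,0,15,0,1],[0,0,25,0,1],[0,0,25,0,1],[0,0,12,0,1],[0,0,5,0,1],[-4,0,0,0,1],[-3,0,0,0,1],[0,0,0,0,1]]'
python3 - <<'E'
from station import monitor
import numpy as np
def s():
    o=monitor.get_obs();q=o['eef_rot'];a=2*np.arctan2(q[2],q[1]);d=(np.array(o['tcp_pos'][:2])-[.5701,.1169])*1e3
    print(np.degrees(a),d@[np.cos(a),np.sin(a)],d@[np.sin(a),-np.cos(a)])
s()
E
```

```text
time_s: 9.85
tcp_pos: [0.5173, 0.0786, 0.1556]
eef_rot: [-0.0, 0.805, -0.593, -0.0]
contact_force: [0.3, -0.5, -0.6]
finger_gap: 0.0003
finger_force: 0.0
-72.71111462955984 20.82387083485225 61.82046827224383
```

```bash
python3 -m pendant '[[-1.5,0,0,0,1],[-1,0,0,0,1],[-0.8,0,0,0,1],[-0.6,0,0,0,1],[0,0,0,0,1],[0,0,0,0,1]]'
python3 - <<'E'
from station import monitor
import numpy as np
o=monitor.get_obs();q=o['eef_rot'];a=2*np.arctan2(q[2],q[1]);d=(np.array(o['tcp_pos'][:2])-[.5701,.1169])*1e3
print(np.degrees(a),d@[np.cos(a),np.sin(a)],d@[np.sin(a),-np.cos(a)])
E
```

```text
time_s: 10.35
tcp_pos: [0.5166, 0.08, 0.1551]
eef_rot: [0.0, 0.804, -0.594, -0.0]
contact_force: [0.2, -0.4, 0.5]
finger_gap: 0.0001
finger_force: 0.1
-72.90867491928982 19.556397515868728 62.032035461220794
```

```bash
cat > s.py <<'E'
from station import monitor
import numpy as np
o=monitor.get_obs();q=o['eef_rot'];a=2*np.arctan2(q[2],q[1]);d=(np.array(o['tcp_pos'][:2])-[.5701,.1169])*1e3
print(np.degrees(a),d@[np.cos(a),np.sin(a)],d@[np.sin(a),-np.cos(a)],o['contact_force'],o['tcp_pos'])
E
python3 -m pendant '[[0,0,0,0,1],[0,0,0,0,1],[-1,0,0,0,1],[0,0,0,0,1],[0,0,0,0,1]]';python3 s.py
```

```text
time_s: 10.77
tcp_pos: [0.5164, 0.0802, 0.155]
eef_rot: [0.001, 0.804, -0.594, 0.0]
contact_force: [0.9, -5.3, 0.0]
finger_gap: -0.0
finger_force: 2.1
-72.9474098328214 19.33286266905558 62.09594444408281 [ 9.39168575e-01 -5.30742217e+00  3.28272573e-03] [0.51640339 0.08020749 0.15502476]
```

```bash
python3 -m pendant '[[-0.7,0,0,0,1],[-0.7,0,0,0,1],[0,0,0,0,1],[0,0,0,0,1]]';python3 s.py; python3 -m pendant '[[-0.5,0,0,0,1],[0,0,0,0,1],[0,0,0,0,1]]';python3 s.py
```

```text
time_s: 11.1
tcp_pos: [0.5159, 0.0813, 0.155]
eef_rot: [0.001, 0.804, -0.595, 0.0]
contact_force: [1.1, -4.4, 0.1]
finger_gap: 0.0001
finger_force: 2.6
-72.95888596392695 18.148669371724992 62.21039389177678 [ 1.07158356 -4.38558095  0.12886018] [0.51593958 0.08131691 0.15502258]
time_s: 11.35
tcp_pos: [0.5158, 0.0817, 0.155]
eef_rot: [0.001, 0.804, -0.595, 0.0]
contact_force: [1.5, -5.6, -1.1]
finger_gap: -0.0
finger_force: 2.7
-72.96669155233715 17.74943214095804 62.25112912669319 [ 1.54061674 -5.58084782 -1.10243239] [0.51577884 0.08169408 0.15502442]
```

```bash
python3 -m pendant '[[-0.6,0,0,0,1],[0,0,0,0,1],[0,0,0,0,1]]';python3 s.py; python3 -m pendant '[[5,0,0,0,1],[8,0,0,0,1],[5,0,0,0,1],[0,0,-15,0,1],[0,0,-25,0,1],[0,0,-30,0,1],[0,0,-15,0,1],[15,2,0,0,1],[30,4,0,0,1],[38,4,0,0,1],[38,4,0,0,1],[38,4,0,0,1],[30,4,0,0,1],[20,2,0,0,1],[10,0,0,0,1],[0,0,0,0,1]]'
python3 -c "
from station import eyes
import cv2
p=eyes.grab_frame('top')['pixels'][:,:,::-1]
cv2.imwrite('pics/top5.png',cv2.resize(p[125:235,170:310],None,fx=5,fy=5,interpolation=cv2.INTER_CUBIC))"
```

```text
time_s: 11.6
tcp_pos: [0.5156, 0.0823, 0.155]
eef_rot: [0.001, 0.804, -0.595, 0.0]
contact_force: [-0.3, -5.5, 1.0]
finger_gap: 0.0003
finger_force: 2.8
-72.96224234951289 17.140956158281107 62.303579297430005 [-0.31682053 -5.51169704  1.04098311] [0.51555314 0.08225626 0.15500801]
time_s: 12.93
tcp_pos: [0.5621, -0.1529, 0.2399]
eef_rot: [0.001, 0.803, -0.596, -0.0]
contact_force: [-0.9, 0.4, -1.2]
finger_gap: 0.0002
finger_force: 0.0
```

View pics/top5.png

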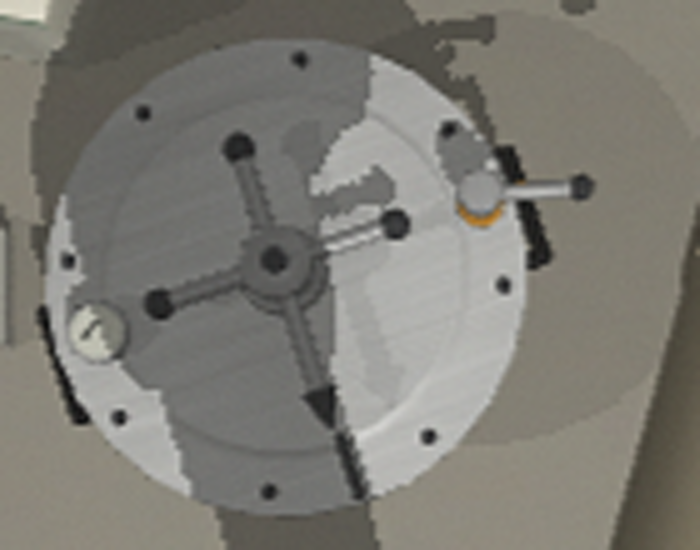

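The balls are now at (239,147), (396,224) and (159,303), with the tip at (331,430).

```bash
python3 - <<'E'
from h import *
f=eyes.grab_frame('top')
P=rays([(331,430),(239,147),(396,224),(159,303)],[.168]*4,f)
d=P[:,:2]-[.5701,.1169]
print(np.degrees(np.arctan2(d[:,1],d[:,0])))
a=P[2]-P[3];b=P[1]-P[0];print(np.degrees(np.arctan2(a[1],a[0])),np.degrees(np.arctan2(b[1],b[0])))
E
```

```text
[-163.63092075   17.44893592  -73.16357965  106.82604618]
-73.16879983557294 16.81888037008811
```

The pointer is at -163.1° and the rib at -162.8°, so the wheel is done. Next I'll go to the vent.

```bash
python3 -m pendant '[[0,0,0,-0.118,1],[0,0,0,-0.118,1],[0,0,0,-0.118,1],[0,0,0,-0.118,1],[0,0,0,-0.118,1],[0,0,0,-0.118,1],[0,0,0,-0.118,1],[0,0,0,-0.118,1],[0,0,0,-0.118,1],[0,0,0,-0.118,1],[0,0,0,-0.12,1],[0,0,0,0,1],[15,0,0,0,1],[30,-10,0,0,1],[25,-25,0,0,1],[11,-30,0,0,1],[0,-25,0,0,1],[0,-14,0,0,1],[0,-3,0,0,1],[0,0,0,0,1]]'; sed -i 's/\[.5701,.1169\]/[.6087,-.0058]/' s.py; python3 s.py
```

```text
time_s: 14.7
tcp_pos: [0.64, -0.0395, 0.2402]
eef_rot: [0.0, 1.0, 0.014, -0.0]
contact_force: [-0.6, -0.6, -0.2]
finger_gap: 0.0001
finger_force: 0.0
1.642194847575532 30.34331065246826 34.61122572655289 [-0.5565373  -0.62884614 -0.219581  ] [ 0.64002273 -0.03952744  0.24021108]
```

```bash
python3 -m pendant '[[0,4,10,0,1],[0,0,25,0,1],[0,0,25,0,1],[0,0,15,0,1],[0,0,8,0,1],[0,0,2,0,1],[-4,0,0,0,1],[-3,0,0,0,1],[-2,0,0,0,1],[-2,0,0,0,1],[-1,0,0,0,1],[0,0,0,0,1]]'; python3 s.py
python3 -m pendant '[[-1,0.4,0,0.025,1],[-1.97,0.8,0,0.05,1],[-1.97,0.8,0,0.05,1],[-1.97,0.8,0,0.05,1],[-1.97,0.8,0,0.05,1],[-1.97,0.8,0,0.05,1],[0,0,0,0,1]]'; python3 s.py
```

```text
time_s: 15.7
tcp_pos: [0.6284, -0.0453, 0.1557]
eef_rot: [0.0, 1.0, 0.014, 0.0]
contact_force: [-0.6, -0.5, -0.3]
finger_gap: -0.0001
finger_force: 0.0
1.593628679284735 18.625452253638482 39.9935057154333 [-0.56720011 -0.48710154 -0.2973386 ] [ 0.62843049 -0.04526005  0.15570842]
time_s: 16.28
tcp_pos: [0.6177, -0.0491, 0.1553]
eef_rot: [0.0, 0.992, -0.125, 0.0]
contact_force: [2.5, -0.9, -0.8]
finger_gap: -0.0003
finger_force: 1.4
-14.382525073521066 19.429080465823066 39.69187544948116 [ 2.46596539 -0.91443013 -0.79190422] [ 0.61766091 -0.04907397  0.15527748]
```

```bash
python3 -m pendant '[[-1.97,0.85,0,0.05,1],[-1.97,0.85,0,0.05,1],[-1.97,0.85,0,0.05,1],[-1.97,0.85,0,0.05,1],[-1.97,0.85,0,0.05,1],[-1.97,0.85,0,0.05,1],[-1.97,0.85,0,0.05,1],[-1.97,0.85,0,0.05,1],[-1.97,0.85,0,0.05,1],[-1.97,0.85,0,0.05,1],[-1.97,0.85,0,0.05,1],[-1.97,0.85,0,0.05,1],[-1.97,0.85,0,0.05,1],[-1.97,0.85,0,0.05,1],[-1.97,0.85,0,0.05,1],[0,0,0,0,1]]'; python3 s.py
python3 -m pendant '[[-2,0.85,0,0.05,1],[-2,0.85,0,0.05,1],[-1,0.4,0,0.025,1],[-1,0.4,0,0.025,1],[0,0,0,0,1],[0,0,0,0,1]]'; python3 s.py
```

```text
time_s: 17.62
tcp_pos: [0.5861, -0.0442, 0.1552]
eef_rot: [0.001, 0.878, -0.479, 0.0]
contact_force: [-0.1, -4.4, 1.1]
finger_gap: 0.0
finger_force: 1.8
-57.29541066798657 20.0677653749743 39.73250152768043 [-0.0941329  -4.3805541   1.10187086] [ 0.58610916 -0.04415415  0.15518888]
time_s: 18.12
tcp_pos: [0.5812, -0.0396, 0.1552]
eef_rot: [0.001, 0.84, -0.542, 0.0]
contact_force: [-0.1, -3.7, -0.0]
finger_gap: -0.0001
finger_force: 1.9
-65.64000674796439 19.4665037388479 38.96926214355889 [-0.08217809 -3.68218238 -0.03974173] [ 0.58122942 -0.03960703  0.15517926]
```

```bash
python3 -m pendant '[[-1.2,0.4,0,0.025,1],[-1.2,0.4,0,0.025,1],[-1.2,0.4,0,0.025,1],[-1.2,0.4,0,0.025,1],[-1.2,0.3,0,0.025,1],[0,0,0,0,1],[0,0,0,0,1]]'; python3 s.py
python3 -m pendant '[[-0.7,0,0,0,1],[0,0,0,0,1],[0,0,0,0,1]]'; python3 s.py
```

```text
time_s: 18.7
tcp_pos: [0.5772, -0.0342, 0.1551]
eef_rot: [0.0, 0.805, -0.593, -0.0]
contact_force: [-0.8, -4.2, 1.1]
finger_gap: 0.0002
finger_force: 1.9
-72.79228004083703 17.839677359345117 38.48087819611505 [-0.7536969  -4.19585385  1.11990541] [ 0.57721922 -0.03422521  0.15505471]
time_s: 18.95
tcp_pos: [0.577, -0.0335, 0.155]
eef_rot: [0.0, 0.805, -0.594, -0.0]
contact_force: [-1.2, -3.9, 1.5]
finger_gap: -0.0001
finger_force: 2.0
-72.86861699748653 17.075567582882204 38.47213936605944 [-1.20260948 -3.87635465  1.4930936 ] [ 0.57696464 -0.03345046  0.15501159]
```

Still sliding at about 4 N, so the lever isn't at the stop yet.

```bash
for i in 1; do python3 -m pendant '[[-0.7,0,0,0,1],[0,0,0,0,1],[0,0,0,0,1]]'; done; python3 s.py
python3 -m pendant '[[-0.7,0,0,0,1],[0,0,0,0,1],[0,0,0,0,1]]'; python3 s.py
```

```text
time_s: 19.2
tcp_pos: [0.5767, -0.0327, 0.155]
eef_rot: [0.0, 0.804, -0.594, -0.0]
contact_force: [-1.8, -6.3, 1.5]
finger_gap: 0.0001
finger_force: 2.0
-72.88786758892392 16.312072158625984 38.46590441941243 [-1.83340642 -6.27032623  1.54775482] [ 0.57673666 -0.03270826  0.15497178]
time_s: 19.45
tcp_pos: [0.5767, -0.0325, 0.1551]
eef_rot: [0.001, 0.804, -0.594, 0.0]
contact_force: [-0.4, -6.5, 1.7]
finger_gap: -0.0002
finger_force: 2.7
-72.91390572688421 16.078101677221234 38.46494000696321 [-0.4076964  -6.54957805  1.68673374] [ 0.57665662 -0.0324698   0.15506265]
```

```bash
python3 -m pendant '[[-0.7,0,0,0,1],[0,0,0,0,1],[0,0,0,0,1]]'; python3 s.py
python3 -m pendant '[[-0.8,0,0,0,1],[0,0,0,0,1],[0,0,0,0,1]]'; python3 s.py
```

```text
time_s: 19.7
tcp_pos: [0.5766, -0.0325, 0.1551]
eef_rot: [0.001, 0.804, -0.594, 0.0]
contact_force: [0.9, -7.0, 0.7]
finger_gap: 0.0002
finger_force: 3.5
-72.95009826249414 16.06823559827296 38.50670243684368 [ 0.91903493 -6.99979723  0.69920705] [ 0.57659696 -0.03245237  0.15506735]
time_s: 19.95
tcp_pos: [0.5765, -0.0324, 0.1551]
eef_rot: [0.001, 0.804, -0.595, 0.001]
contact_force: [0.9, -9.5, -0.3]
finger_gap: 0.0001
finger_force: 4.5
-72.98781337263581 15.992417212183023 38.53417219048354 [ 0.93450591 -9.5239442  -0.29597515] [ 0.57653097 -0.03236677  0.15510573]
```

The force is rising with no movement, so the lever is firmly at its stop. I'll retreat and check.

```bash
python3 -m pendant '[[4,0,0,0,1],[6,0,0,0,1],[6,0,0,0,1],[0,0,-15,0,1],[0,0,-25,0,1],[0,0,-30,0,1],[0,0,-15,0,1],[20,0,0,0,1],[35,0,0,0,1],[35,0,0,0,1],[20,0,0,0,1],[5,0,0,0,1],[0,0,0,0,1]]'
python3 -c "
from station import eyes
import cv2
p=eyes.grab_frame('top')['pixels'][:,:,::-1]
cv2.imwrite('pics/top6.png',cv2.resize(p[125:235,170:310],None,fx=5,fy=5,interpolation=cv2.INTER_CUBIC))"
```

```text
time_s: 21.03
tcp_pos: [0.6147, -0.1577, 0.2396]
eef_rot: [0.001, 0.804, -0.595, -0.0]
contact_force: [-1.5, -0.5, -0.2]
finger_gap: 0.0001
finger_force: 0.0
```

View pics/top6.png

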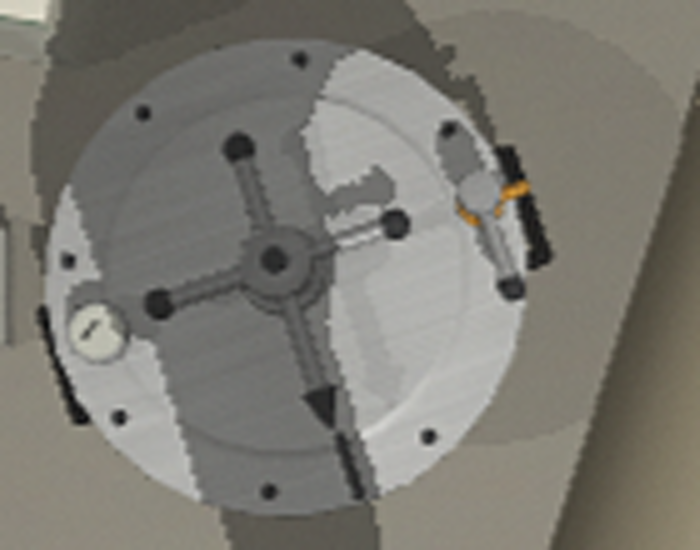

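The lever is closed, with its ball at (512,288) and the bar parallel to the rib. The pointer is at the rib, the steriliser has not moved and the hand is clear.

```bash
python3 -c "
from station import r
print(r.sign_off())"
```

```text
the job is handed in; nothing more can be done
None
```

The job is handed in: the wheel's pointed arm was pushed clockwise to the rib (within about 0.3° by the camera), then the vent lever was closed firmly against its stop; pushing forces read under 10 N, the steriliser had not moved in the top view, and it took about 21 s.

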